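Temperature reading of a weld on a coasting turntable

ROBOT

A 6-joint arm with a two-finger parallel gripper is mounted at the origin on the work surface. World frame = base frame: x ahead of the robot, y to its left, z up, the work surface at z = 0. Lengths are in m, angles in rad, forces in N, time in s.
With the tool pointing down it reaches from about 0.225 to 0.875 m from the base axis. Payload 3.4 kg.
Tool frame: the origin (TCP) lies where the fingers leave the gripper's body, on its centre line; the fingertips stand 73 mm ahead of it and the grasp point (between the pads) lies 54 mm ahead of it (manip.pinch_z is the distance from the TCP to the grasp point, in m); z points along the fingers, y is the line along which they close (so a half turn about z gives the same grasp; the last joint's range is limited). The gripper opens to 85 mm and grips with 20 to 120 N. Pads are 22 mm wide; open, the fingers measure 114 mm over their backs; the gripper's body (76 mm by 85 mm) begins 54 mm behind the grasp point. The pads swing forward as they close: fully open they stand 13 mm farther back than shut.
Start: joints at [1.067, 0.276, 1.505, -0, 1.361, -0.121], TCP at [0.215, 0.533, 0.304] pointing down, gripper open.
Joint ranges: [-2.89, 2.89], [-0.75, 2.08], [0.22, 2.7], [-1.18, 4.32], [0.11, 2.71], [-2.7, 2.7]. Speed limits (rad/s): [2.57, 2.57, 3.14, 3.14, 3.14, 3.14].

INTERFACE

Orientations are given as a unit quaternion [w, x, y, z].
In Python, from rig import readout, imaging, manip gives the robot as it stands. The module is installed in compiled form; this text tells all that it offers.
- The arm moves only by the tool servo_tool, never from a script. Its argument "moves" is a list of rows, each an object with "dp": the shift along the tool's x, y, z in units of 0.2 m (1.0 is 0.2 m), a list of three; "delta_rot": the turn, a rotation vector about the tool's x, y, z in units of 0.1 rad (1.0 is 0.1 rad), a list of three; "fingers": the opening, from 0 (shut) to 1 (fully open). In form: [{"dp": [dx, dy, dz], "delta_rot": [wx, wy, wz], "fingers": fingers}, ...]. A call has 1 to 5 rows; each row shifts and turns the commanded pose from where the row before left it, along the tool's axes as they then stand; what a row does not reach is not made up. A row lasts 1/10 s, in which the tool goes at most 50 mm and 8.59 degrees, less where a joint would pass 70% of its speed; a pose out of reach is approached as far as the arm can. A call with a number of a shift or a turn outside -1 to 1 is refused whole. A call with a gripper value outside its range is refused whole. The fingers move at their own pace and stop on an object; "force" is the grip in N (left out, the last holds). Time passes only in rows, so rows that do not move let the fingers close. It gives the time, the measured TCP pose, the force, the opening and the grip force at its end, in the units of the state.
- readout.get_state(): the state, without advancing time (a new reading comes with each control period).
- imaging.get_image(name): name is "side" or "top"; returns (picture, depth): 384x512x3 uint8, red, green, blue; 384x512 float32, m along the optical axis (not along the pixel's ray), 0 where there is no reading.
- imaging.calibration(name): a dict with "intrinsics" (3x3 intrinsics, pixels), "R" (3x3) and "t" (3): a world point X has camera coordinates R X + t. Camera axes: x right, y down, z forward; pixel columns grow to the right and rows downward; lengths in m; the calibration is good to about 2 mm. A picture is of the moment at which its call begins. calibration takes no time and is no camera call.
- manip.sign_off(): hands the job in; it is judged then, once.
The state is a dict: "clock": time; "qpos": joint angles; "qd": joint speeds; "effort": joint torques, N m; "position": TCP position; "ee_rot": TCP orientation; "contact_force": force on the tool from outside, world axes, zero at the start; "moment": the same for the moment, N m; "width": finger opening in m; "gripper_force": force on a finger pad.
Only numpy, scipy, OpenCV 4.12 (cv2) and the standard library are available. Lean on these libraries where they do the work, as an engineer would, in place of code of your own. Each camera call takes 0.05 s, during which the arm holds its last target. There are 200 camera calls.

TASK

Set the welding turntable coasting freely with a push on its handle post or another raised part, at a turn in 3 to 8 s, then take the upright temperature probe from its stand and hold it upright with its tip 1 to 4 cm above the weld, within 2 cm sideways, following the weld for 5 s without a break while the table still coasts untouched at a turn in 10 s or faster. Do not let the probe touch the turntable, push gently and never fling it round in under 3 s; leave everything else on the bench alone. Finish while holding: lift the probe well clear, its tip 8 cm or more above the level of the weld, and end with it still gripped, upright and motionless.

Things in the scene. Friction and masses are not known exactly. Their poses are not given: they have to be found in the camera images.
- positioner: bench welding turntable, fixed: grey square foot 200 x 200 mm and dark hub; origin on the bench under the turning axis (vertical). On it turns a round steel face plate, 125 mm radius, its top 75 mm above the bench.
- turntable (a joint): angle of the face plate about its vertical axis, rad, growing counter-clockwise from above, no stops, counts on past a full turn. Nominal: face plate 3 kg with the workpiece, inertia 0.022 kg m2, drag 0.0006 N m s/rad, dry friction 0.0005 N m (pushed to 1.4 rad/s and let go it still turns at about 0.9 rad/s after 10 s; inertia differs by -30/+40 % from one time to another).
- handle (a point): top centre of the black upright handle post on the face plate, 105 mm from the axis, on the far side from the weld. The post is 50 mm tall (75 to 125 mm above the bench), 16 mm in diameter, 22 mm at its knobbed top 15 mm. Meant to be pushed along its circle.
- weld (a point): the weld on the workpiece, which is fixed in the middle of the face plate and turns with it: a steel ring 30 mm high (75 to 105 mm above the bench), 122 mm outer diameter, with one flat ear 30 mm wide that reaches out to 112 mm from the axis. This point is the middle of a dark bead across the ear's upper face, 100 mm from the axis, 105 mm above the bench; its z points up.
- probe: loose grey contactless temperature probe, a round upright stick 145 mm long, 0.18 kg nominal; origin at the centre of its tip (its lower end), z up along the stick to its butt. Nose 16 to 28 mm in diameter over the lowest 35 mm, then a straight 28 mm grip from 35 to 120 mm above the tip, with a tapering butt. It stands tip down in the stand.
- stand: fixed black block 75 x 75 mm, 55 mm high, origin at the centre of its underside; upright hole in its middle, 35 mm wide and 40 mm deep, so the probe's tip rests 15 mm above the bench and 105 mm of the probe stand out of it.
- dish: small square aluminium parts dish, 85 x 85 x 30 mm, bystander
- strip_a: C-shaped bent steel strip, 108 mm across, 14 mm high, bystander
- strip_b: C-shaped bent steel strip, 90 mm across, 14 mm high, bystander
- hammer: hammer lying flat, bystander
- brush: hand brush lying flat, bystander
- jar: clear lidded jar, 70 mm across, 90 mm high, bystander
- coupling: turned steel pipe coupling, 150 mm long, 24 mm high, lying, bystander
Things that resemble listed ones, but are neither listed nor needed, are in the scene too. What is shaped like the stand but orange or red is not meant.

How it is judged:
By the outcome, as a careful person would: the job done as asked, in the order asked, and still so for the second after the job is handed in, while the arm keeps its last pose, push and grip.
It also fails if it takes over 48 s, if anything falls off the work surface, if the arm or the gripper's body presses on something with over 40 N, if the wrist force passes 120 N, or if a joint passes its speed limit or range.

## Working session

There is one attempt and no reset: what is moved stays moved. The work goes in short steps, Python scripts to look and compute and a tool call to move; the robot and the scene stay as the last step left them, time stands still between calls to the robot, and variables do not carry over. Pictures are saved under pics/ and viewed, at most 10 in all, crops included, and the job is handed in when it is done.

Besides the shell and the picture viewer there is one more tool, called after "Request:" in YAML: its name, and indented under it one key for each argument. servo_tool: Moves the arm, as the interface text tells. Its arguments: {"type":"object","properties":{"moves":{"type":"array"},"force":{"type":"number"}},"required":["moves"]}

```bash
mkdir -p pics; cat > h.py <<'E'
import numpy as np, cv2
from rig import readout, imaging, manip
def grab(n,save=None):
    p,d=imaging.get_image(n)
    if save: cv2.imwrite(f'pics/{save}.png',p[:,:,::-1])
    return p,d
def ray_plane(n,u,v,z):
    c=imaging.calibration(n);K,R,t=map(np.array,(c['intrinsics'],c['R'],c['t']))
    o=-R.T@t; r=R.T@np.linalg.solve(K,[u,v,1.]); return o+r*(z-o[2])/r[2]
def pt(n,u,v,d):
    c=imaging.calibration(n);K,R,t=map(np.array,(c['intrinsics'],c['R'],c['t']))
    return R.T@(np.linalg.solve(K,[u,v,1.])*d-t)
def cloud(n,d):
    c=imaging.calibration(n);K,R,t=map(np.array,(c['intrinsics'],c['R'],c['t']))
    v,u=np.mgrid[:384,:512]; P=np.linalg.solve(K,np.stack([u,v,u*0+1]).reshape(3,-1).astype(float))*d.reshape(-1)
    return (R.T@(P-t[:,None])).T.reshape(384,512,3)
def proj(n,X):
    c=imaging.calibration(n);K,R,t=map(np.array,(c['intrinsics'],c['R'],c['t']))
    q=K@(R@np.array(X,float)+t); return q[:2]/q[2]
E
python3 - <<'E'
from h import *
a,da=grab('top','top0'); b,db=grab('side','side0')
for n in('top','side'):
    c=imaging.calibration(n); print(n,np.round(-np.array(c['R']).T@np.array(c['t']),3), np.round(c['R'],2).tolist())
print(readout.get_state())
cv2.imwrite('pics/both0.png',cv2.resize(np.vstack([a,b])[:,:,::-1],(800,1200))[:600]) if 0 else None
E
```

```text
top [ 0.377 -0.038  1.535] [[-0.01, -1.0, -0.0], [-0.99, 0.01, -0.12], [0.12, 0.0, -0.99]]
side [ 0.203 -0.556  0.807] [[0.82, -0.58, 0.0], [-0.44, -0.62, -0.65], [0.38, 0.53, -0.76]]
{'clock': 0.1, 'qpos': array([ 1.06701541e+00,  2.76529590e-01,  1.50602263e+00,  8.29606176e-07,
        1.36070996e+00, -1.21025876e-01]), 'qd': array([-1.11669165e-03, -1.55815687e-03, -1.48308974e-03,  9.20297491e-04,
        6.05185829e-04, -2.82429209e-05]), 'effort': array([ 2.12233717e-03, -4.17698014e+01, -2.46403581e+01, -2.99542726e-04,
        5.84758542e-03, -4.41373999e-06]), 'position': array([0.2145922 , 0.53306581, 0.30312094]), 'ee_rot': array([-2.56947341e-04,  1.90211467e-01,  9.81742788e-01, -7.94233227e-04]), 'contact_force': array([ 0.17521136,  0.44214735, -0.408157  ]), 'moment': array([ 0.01236566, -0.02339748, -0.02410809]), 'gripper_force': 0.0, 'width': 0.08561405887365527}
```

View pics/top0.png

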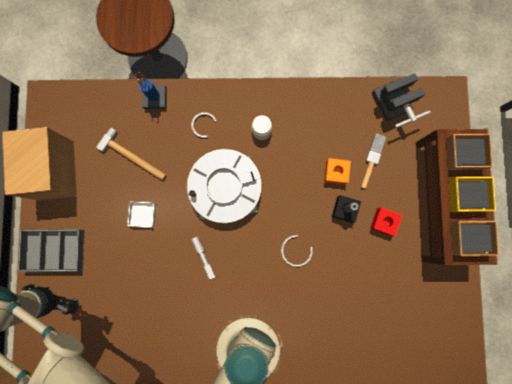

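View pics/side0.png

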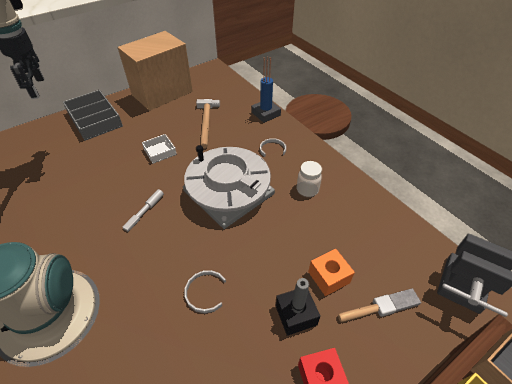

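The top view shows the turntable centred near (224,187), with the black handle at (192,195) and the ear with its bead at (250,180). The probe in its black stand is at (348,208), and the orange and red decoys are at (338,170) and (388,222). The side view shows the same: handle (200,153), ear (254,184), probe top (302,285).

```bash
python3 - <<'E'
from h import *
from scipy.optimize import least_squares
I={}
for n in('top','side'):
    p,d=grab(n); C=cloud(n,d); I[n]=(p,C)
    c0=ray_plane('top',224,187,.075)[:2]
    m=(np.hypot(*(C[...,:2]-c0).transpose(2,0,1))<.16)&(d>0)
    Z=C[...,2][m]; 
    for lo,hi in((.06,.085),(.095,.113)):
        s=m&(C[...,2]>lo)&(C[...,2]<hi); print(n,lo,s.sum(),np.median(C[s],0).round(4))
    s=m&(C[...,2]>.065)&(C[...,2]<.085); s8=(s*255).astype(np.uint8)
    # rim: convex hull of plate points
    P=C[s][:,:2]; h=cv2.convexHull(P.astype(np.float32))[:,0]
    f=least_squares(lambda q:np.hypot(h[:,0]-q[0],h[:,1]-q[1])-q[2],[*c0,.125],loss='soft_l1',f_scale=.002); print('plate',f.x.round(4))
    g=p.astype(int).max(2)
    s=m&(C[...,2]>.112)&(C[...,2]<.14); print('handle',s.sum(),C[s].mean(0).round(4),C[s].max(0).round(4))
    s=m&(C[...,2]>.098)&(C[...,2]<.112); P=C[s][:,:2]-f.x[:2]; r=np.hypot(*P.T); e=P[(r>.08)]; a=np.arctan2(*e.mean(0)[::-1]); print('ear',len(e),e.mean(0).round(4),a)
    q0=ray_plane('top',348,208,.09)[:2]
    k=(np.hypot(*(C[...,:2]-q0).transpose(2,0,1))<.07)&(d>0)
    for lo,hi in((.045,.065),(.07,.105),(.112,.13)):
        s=k&(C[...,2]>lo)&(C[...,2]<hi); P=C[s]
        if len(P): print('probe',lo,len(P),P.mean(0).round(4),((P.min(0)+P.max(0))/2).round(4),(P.max(0)-P.min(0)).round(4))
    cv2.imwrite(f'pics/z_{n}.png',cv2.resize(p[120:250,170:420] if n=='top' else p[130:340,170:420],None,fx=3 if n=='top' else 2.5,fy=3 if n=='top' else 2.5,interpolation=cv2.INTER_CUBIC)[:,:,::-1])
E
python3 - <<'E'
import cv2,numpy as np
a=cv2.imread('pics/z_top.png');print(a.shape)
E
```

```text
top 0.06 3844 [0.5468 0.0782 0.0748]
top 0.095 357 [0.5715 0.0266 0.1047]
plate [0.5519 0.0752 0.1242]
handle 41 [0.5241 0.1662 0.1236] [0.5735 0.185  0.131 ]
ear 87 [ 0.0271 -0.0915] -1.2833702541541656
probe 0.045 392 [ 0.4716 -0.3368  0.0553] [ 0.4724 -0.3396  0.0555] [0.0923 0.0929 0.0189]
probe 0.07 19 [ 0.4693 -0.3297  0.086 ] [ 0.4702 -0.3321  0.0879] [0.0226 0.0129 0.0341]
probe 0.112 9 [ 0.4687 -0.33    0.1206] [ 0.4688 -0.3322  0.1206] [0.019  0.0119 0.0151]
side 0.06 3681 [0.5351 0.06   0.0745]
side 0.095 541 [0.5642 0.0337 0.1037]
plate [0.5505 0.0732 0.1244]
handle 46 [0.5199 0.1713 0.1219] [0.5316 0.1837 0.1266]
ear 128 [ 0.0177 -0.066 ] -1.3089476905057265
probe 0.045 856 [ 0.4642 -0.3477  0.0542] [ 0.4696 -0.3417  0.055 ] [0.09   0.0923 0.0198]
probe 0.07 91 [ 0.4633 -0.348   0.0882] [ 0.4693 -0.3432  0.0877] [0.0237 0.0252 0.0345]
probe 0.112 54 [ 0.4635 -0.3481  0.1211] [ 0.4688 -0.3434  0.1211] [0.0234 0.0234 0.0171]
(390, 750, 3)
```

View pics/z_top.png

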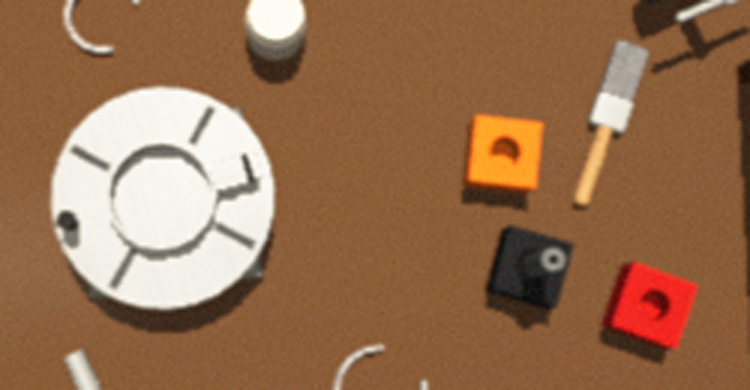

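View pics/z_side.png

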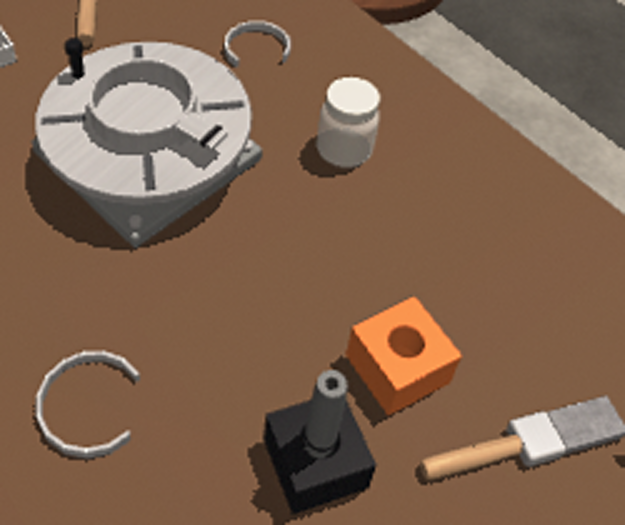

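The crops show the probe butt ring at top (354,206.7) and side (302.4,283.2). The handle knob is at top (192,192.5) and side (200,149), and the bead is at top (252.7,176) and side (254,185). Next I triangulate these.

```bash
cat >> h.py <<'E'
def tri(a,b):
    M=[]
    for n,(u,v) in(('top',a),('side',b)):
        c=imaging.calibration(n);P=np.array(c['intrinsics'])@np.c_[c['R'],c['t']]; M+=[u*P[2]-P[0],v*P[2]-P[1]]
    M=np.array(M); return np.linalg.lstsq(M[:,:3],-M[:,3],rcond=None)[0]
E
python3 - <<'E'
from h import *
print('butt',tri((354,206.7),(302.4,283.2)), ray_plane('top',354,206.7,.16),ray_plane('side',302.4,283.2,.16))
print('knob',tri((192,192.5),(200,148)),ray_plane('top',192,192.5,.125),ray_plane('side',200,148,.125))
print('bead',tri((252.7,176),(254,185)),ray_plane('top',252.7,176,.105),ray_plane('side',254,185,.105))
print('pinch',manip.pinch_z)
E
```

```text
butt [ 0.47129814 -0.34077767  0.15717762] [ 0.47048801 -0.33976006  0.16      ] [ 0.47114913 -0.34220744  0.16      ]
knob [0.52415335 0.17591152 0.11647834] [0.5227449  0.17482754 0.125     ] [0.52100297 0.16662175 0.125     ]
bead [ 0.57901206 -0.0216543   0.09763183] [ 0.57794324 -0.02171995  0.105     ] [ 0.57516116 -0.02722914  0.105     ]
pinch 0.0539
```

Request:
servo_tool:
  moves:
    - {"dp": [-0.05,-0.22,0],"delta_rot": [0,0,-0.955],"fingers": 0}
    - {"dp": [-0.1,-0.22,0],"delta_rot": [0,0,-0.955],"fingers": 0}
    - {"dp": [-0.1,-0.22,0],"delta_rot": [0,0,-0.955],"fingers": 0}
    - {"dp": [-0.1,-0.22,0],"delta_rot": [0,0,-0.955],"fingers": 0}
    - {"dp": [-0.1,-0.2,0],"delta_rot": [0,0,0],"fingers": 0}

```text
clock: 0.7
position: [0.2605, 0.3061, 0.3038]
ee_rot: [-0.0, -0.001, 1.0, -0.0]
contact_force: [1.1, -0.2, 0.0]
width: 0.0122
gripper_force: 0.0
```

Request:
servo_tool:
  moves:
    - {"dp": [-0.2,-0.15,0.1],"delta_rot": [0,0,0],"fingers": 0}
    - {"dp": [-0.2,-0.15,0.1],"delta_rot": [0,0,0],"fingers": 0}
    - {"dp": [-0.2,-0.15,0.1],"delta_rot": [0,0,0],"fingers": 0}
    - {"dp": [-0.2,-0.1,0.1],"delta_rot": [0,0,0],"fingers": 0}
    - {"dp": [0,0,0],"delta_rot": [0,0,0],"fingers": 0}

```text
clock: 1.2
position: [0.4163, 0.2019, 0.226]
ee_rot: [-0.0, 0.003, 1.0, -0.001]
contact_force: [-0.6, 0.4, 0.2]
width: -0.0003
gripper_force: 0.0
```

Request:
servo_tool:
  moves:
    - {"dp": [-0.15,-0.1,0.1],"delta_rot": [0,0,0],"fingers": 0}
    - {"dp": [-0.1,-0.08,0.1],"delta_rot": [0,0,0],"fingers": 0}
    - {"dp": [-0.05,0,0.1],"delta_rot": [0,0,0],"fingers": 0}
    - {"dp": [0,0,0],"delta_rot": [0,0,0],"fingers": 0}
    - {"dp": [0,0,0],"delta_rot": [0,0,0],"fingers": 0}

```text
clock: 1.7
position: [0.4717, 0.1689, 0.1683]
ee_rot: [-0.001, 0.0, 1.0, 0.0]
contact_force: [0.9, 0.2, 0.7]
width: -0.0
gripper_force: 0.0
```

```bash
python3 - <<'E'
from h import *
s=readout.get_state();print(s['position'],s['qpos'].round(2),s['width'])
p,d=grab('side');cv2.imwrite('pics/a.png',cv2.resize(p[80:230,120:320],None,fx=3,fy=3,interpolation=cv2.INTER_CUBIC)[:,:,::-1])
E
```

```text
[0.47169864 0.16890437 0.16825846] [ 0.2   0.29  1.86  0.    0.99 -1.37] -3.0497043552134016e-05
```

View pics/a.png

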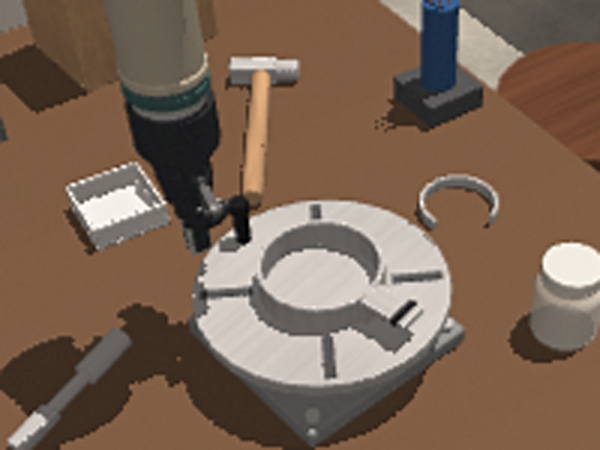

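The closed fingers are just left of (robot side of) the handle post. In the crop the tips are at about (195,240) and the post at (240,220). I approach gently first.

Request:
servo_tool:
  moves:
    - {"dp": [-0.04,0.01,0.01],"delta_rot": [0,0,0],"fingers": 0}
    - {"dp": [-0.035,0.01,0],"delta_rot": [0,0,0],"fingers": 0}
    - {"dp": [-0.025,0,0],"delta_rot": [0,0,0],"fingers": 0}
    - {"dp": [-0.015,0,0],"delta_rot": [0,0,0],"fingers": 0}
    - {"dp": [-0.015,0,0],"delta_rot": [0,0,0],"fingers": 0}

```text
clock: 2.25
position: [0.4988, 0.1726, 0.1663]
ee_rot: [0.0, 0.0, 1.0, 0.0]
contact_force: [-1.1, 0.4, -0.8]
width: 0.0001
gripper_force: 0.0
```

Request:
servo_tool:
  moves:
    - {"dp": [-0.025,0,0],"delta_rot": [0,0,0],"fingers": 0}
    - {"dp": [-0.035,0,0],"delta_rot": [0,0,0],"fingers": 0}
    - {"dp": [-0.045,0,0],"delta_rot": [0,0,0],"fingers": 0}
    - {"dp": [-0.055,0,0],"delta_rot": [0,0,0],"fingers": 0}
    - {"dp": [-0.06,0,0],"delta_rot": [0,0,0],"fingers": 0}

```text
clock: 2.75
position: [0.5439, 0.1724, 0.1663]
ee_rot: [0.0, 0.0, 1.0, 0.0]
contact_force: [0.0, -0.7, 0.1]
width: 0.0002
gripper_force: 0.0
```

Request:
servo_tool:
  moves:
    - {"dp": [-0.07,0,0],"delta_rot": [0,0,0],"fingers": 0}
    - {"dp": [-0.075,0,0],"delta_rot": [0,0,0],"fingers": 0}
    - {"dp": [-0.075,0,0],"delta_rot": [0,0,0],"fingers": 0}
    - {"dp": [-0.01,0,-0.1],"delta_rot": [0,0,0],"fingers": 0}
    - {"dp": [0.05,0,-0.24],"delta_rot": [0,0,0],"fingers": 0}

```text
clock: 3.25
position: [0.5792, 0.1717, 0.2305]
ee_rot: [-0.004, 0.001, 1.0, -0.001]
contact_force: [0.6, -0.6, -0.2]
width: 0.0001
gripper_force: 0.0
```

```bash
cat >> h.py <<'E'
import json
A=np.array([.551,.074])
def angle(n,save=None):
    "weld angle from black handle knob and ear in one view (depth cloud)"
    t=readout.get_state()['clock']
    p,d=grab(n,save); C=cloud(n,d); r=np.hypot(C[...,0]-A[0],C[...,1]-A[1])
    g=p.astype(int).max(2)
    h=(d>0)&(C[...,2]>.108)&(C[...,2]<.132)&(r>.085)&(r<.122)&(g<80)
    e=(d>0)&(C[...,2]>.096)&(C[...,2]<.113)&(r>.072)&(r<.116)&(g>60)
    f=lambda m:(int(m.sum()),None if m.sum()<5 else float(np.arctan2(*(C[m].mean(0)[:2]-A)[::-1])))
    return t,f(h),f(e)
E
python3 - <<'E'
from h import *
s=readout.get_state();print(s['position'])
for n in('side','top','side','top'): print(n,angle(n,'p1'+n))
E
```

```text
[0.57921143 0.1717104  0.23046146]
side (3.25, (49, 0.6329708347839151), (135, -2.488389092719847))
top (3.3, (25, 0.5875722436377316), (112, -2.5879549496277163))
side (3.35, (46, 0.4581573170894938), (134, -2.6551043377724346))
top (3.4, (24, 0.4156173266262296), (112, -2.754631119573052))
```

Request:
servo_tool:
  moves:
    - {"dp": [0.03,-0.2,-0.05],"delta_rot": [0,0,0],"fingers": 1}
    - {"dp": [0.05,-0.24,0],"delta_rot": [0,0,0],"fingers": 1}
    - {"dp": [0.05,-0.24,0],"delta_rot": [0,0,0],"fingers": 1}
    - {"dp": [0.05,-0.24,0],"delta_rot": [0,0,0],"fingers": 1}
    - {"dp": [0.05,-0.24,0],"delta_rot": [0,0,0],"fingers": 1}

```text
clock: 3.95
position: [0.5316, -0.0613, 0.2427]
ee_rot: [-0.001, 0.0, 1.0, 0.0]
contact_force: [1.8, -1.2, 0.1]
width: 0.0723
gripper_force: 0.0
```

Request:
servo_tool:
  moves:
    - {"dp": [0.05,-0.24,0],"delta_rot": [0,0,0],"fingers": 1}
    - {"dp": [0.05,-0.24,0],"delta_rot": [0,0,0],"fingers": 1}
    - {"dp": [0.05,-0.24,0],"delta_rot": [0,0,0],"fingers": 1}
    - {"dp": [0.05,-0.24,0],"delta_rot": [0,0,0],"fingers": 1}
    - {"dp": [0.05,-0.2,0],"delta_rot": [0,0,0],"fingers": 1}

```text
clock: 4.45
position: [0.4813, -0.2942, 0.2427]
ee_rot: [-0.001, 0.001, 1.0, 0.0]
contact_force: [0.0, -0.1, 0.2]
width: 0.0856
gripper_force: 0.0
```

```bash
python3 - <<'E'
from h import *
s=readout.get_state();print(s['position'],s['width'],s['qd'].round(2))
print(angle('top'),angle('side'))
E
```

```text
[ 0.48129008 -0.29417689  0.24265374] 0.08558888677057419 [-0.68  0.16 -0.23  0.02  0.08 -0.67]
(4.45, (18, -1.3278500809672038), (119, 1.8129848287803634)) (4.5, (50, -1.4279173846019604), (95, 1.760988766286777))
```

Request:
servo_tool:
  moves:
    - {"dp": [0.05,-0.215,0],"delta_rot": [0,0,0],"fingers": 1}
    - {"dp": [0,-0.01,0.1],"delta_rot": [0,0,0],"fingers": 0.8}
    - {"dp": [0,0,0.14],"delta_rot": [0,0,0],"fingers": 0.8}
    - {"dp": [0,0,0.1],"delta_rot": [0,0,0],"fingers": 0.6}
    - {"dp": [0,0,0],"delta_rot": [0,0,0],"fingers": 0.6}

```text
clock: 5.05
position: [0.4705, -0.3345, 0.172]
ee_rot: [-0.003, 0.0, 1.0, 0.003]
contact_force: [0.8, -0.4, 0.3]
width: 0.051
gripper_force: 0.0
```

```bash
python3 - <<'E'
from h import *
s=readout.get_state();print(s['position'],s['width'],s['contact_force'])
print(angle('top'),angle('side','g1'))
p=cv2.imread('pics/g1.png');cv2.imwrite('pics/g1c.png',cv2.resize(p[200:350,220:400],None,fx=3,fy=3,interpolation=cv2.INTER_CUBIC))
E
```

```text
[ 0.47049862 -0.33448279  0.17202998] 0.051003327452163745 [ 0.80062311 -0.43371151  0.26710787]
(5.05, (23, -2.2914691901846775), (115, 0.8713131814226551)) (5.1, (61, -2.3358009700250926), (57, 0.7570643370493951))
```

View pics/g1c.png

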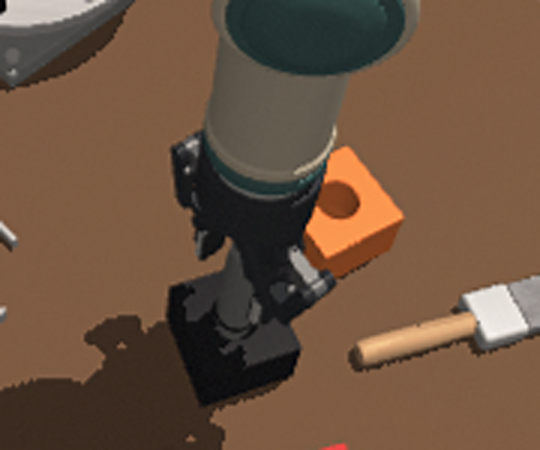

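The probe stands between the open fingers, with its shaft near (235,290) in the crop. I shift slightly and close.

Request:
servo_tool:
  moves:
    - {"dp": [0,-0.03,0],"delta_rot": [0,0,0],"fingers": 0.3}
    - {"dp": [0,0,0],"delta_rot": [0,0,0],"fingers": 0}
    - {"dp": [0,0,0],"delta_rot": [0,0,0],"fingers": 0}
    - {"dp": [0,0,0],"delta_rot": [0,0,0],"fingers": 0}
  force: 60

```text
clock: 5.55
position: [0.4729, -0.3433, 0.1776]
ee_rot: [0.001, 0.0, 1.0, -0.001]
contact_force: [0.9, 0.3, 4.7]
width: 0.0265
gripper_force: 59.4
```

Request:
servo_tool:
  moves:
    - {"dp": [0,0,-0.05],"delta_rot": [0,0,0],"fingers": 0}
    - {"dp": [0,0,-0.2],"delta_rot": [0,0,0],"fingers": 0}
    - {"dp": [0,0,-0.2],"delta_rot": [0,0,0],"fingers": 0}
    - {"dp": [0,0.1,-0.2],"delta_rot": [0,0,0],"fingers": 0}

```text
clock: 5.95
position: [0.4718, -0.3238, 0.3072]
ee_rot: [-0.0, 0.001, 1.0, -0.0]
contact_force: [1.7, 0.0, -2.1]
width: 0.0267
gripper_force: 59.4
```

```bash
python3 - <<'E'
from h import *
s=readout.get_state();print(s['position'],s['width'],s['contact_force'],s['gripper_force'])
print(angle('top'),angle('side','g2'))
p,d=grab('side');C=cloud('side',d);T=readout.get_state()['position']
g=p.astype(int)
for lo,hi in((.135,.115),(.115,.1),(.1,.085),(.085,.07)):
    m=(d>0)&(np.hypot(C[...,0]-T[0],C[...,1]-T[1])<.03)&(C[...,2]<T[2]-hi)&(C[...,2]>T[2]-lo)
    print(lo,m.sum(),(C[m].mean(0)-T).round(4) if m.sum() else '', (C[m].max(0)-C[m].min(0)).round(3) if m.sum() else '')
m=(d>0)&(np.hypot(C[...,0]-T[0],C[...,1]-T[1])<.03)&(C[...,2]<T[2]-.07)&(C[...,2]>.07);print('tip rel',np.sort(C[m][:,2]-T[2])[:6])
cv2.imwrite('pics/g2c.png',cv2.resize(p[120:340,220:420],None,fx=2.7,fy=2.7,interpolation=cv2.INTER_CUBIC)[:,:,::-1])
E
```

```text
[ 0.4718108  -0.32380228  0.30723411] 0.02674350718909072 [ 1.72403043  0.01643221 -2.07837872] 59.44014113279991
(5.95, (23, 2.6221426639520065), (111, -0.5019410734761127)) (6.0, (51, 2.5906239944663247), (103, -0.6237997524259685))
0.135 39 [-0.0085 -0.0064 -0.1224] [0.018 0.023 0.019]
0.115 61 [-0.0079 -0.0074 -0.107 ] [0.023 0.022 0.015]
0.1 52 [-0.0085 -0.0072 -0.0924] [0.019 0.023 0.014]
0.085 46 [-0.0108 -0.0053 -0.0782] [0.011 0.024 0.015]
tip rel [-0.15971484 -0.15843481 -0.15829526 -0.15727873 -0.15693793 -0.15671907]
```

View pics/g2c.png

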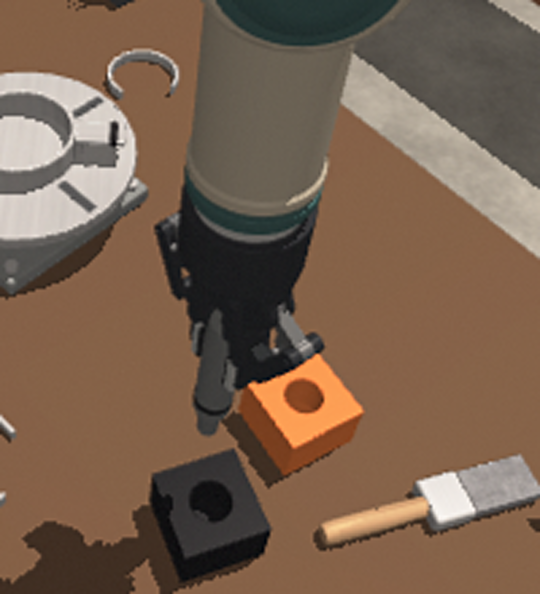

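The probe is gripped upright, with its tip about (208,430) in the crop and clear of the stand. Now I fit the coasting model and plan the rendezvous.

```bash
cat >> h.py <<'E'
from scipy.optimize import least_squares
# t, cam(0 top,1 side), weld angle (mod 2pi)
OBS=[(3.25,1,.633-np.pi),(3.25,1,-2.488),(3.3,0,.5876-np.pi),(3.3,0,-2.588),(3.35,1,.4582-np.pi),(3.35,1,-2.655),(3.4,0,.4156-np.pi),(3.4,0,-2.7546),
(4.45,0,1.8138),(4.45,0,1.813),(4.5,1,1.7137),(4.5,1,1.761),(5.05,0,.8501),(5.05,0,.8713),(5.1,1,.8058),(5.95,0,-.5194),(5.95,0,-.5019),(6.,1,-.551),(6.,1,-.6238)]
def model(q,t):
    th,w,k=q; a=.6*k; b=.5*k; s=np.asarray(t)-6.; c=w+b/a   # speed (CW) w at t=6, decel k*(.6w+.5)
    return th-(c*(1-np.exp(-a*s))/a-b/a*s)
def speed(q,t): return (q[1]+5/6)*np.exp(-.6*q[2]*(t-6))-5/6
def fit(extra=()):
    o=np.array(OBS+list(extra)); 
    def r(q): e=o[:,2]-model(q,o[:,0]); return np.append(np.angle(np.exp(1j*e))/.03,(q[2]-.05)/.03)
    f=least_squares(r,[-.55,1.5,.05],loss='soft_l1'); return f.x,r(f.x)[:-1]*.03
def weld(q,t): th=model(q,t); return A+.1*np.array([np.cos(th),np.sin(th)])
def plan(q,t0,c0,n,z,lead=.03):
    c=np.array(c0)
    for k in range(1,n+1):
        w=np.append(weld(q,t0+.1*k+lead),z); d=w-c; print(k,round(t0+.1*k,2),'weld',w.round(4),'dp',(np.array([-d[0],d[1],-d[2]])/.2).round(3)); c=w
E
python3 - <<'E'
from h import *
q,r=fit();print(q,r.round(3),speed(q,6),speed(q,14),speed(q,16))
s=readout.get_state();print(s['clock'],s['position'])
for t in np.arange(6.6,7.9,.1): print(round(t,2),weld(q,t).round(4),round(float(model(q,t)),2))
E
```

```text
[-0.58502724  1.49632329  0.04779459] [-0.015  0.006  0.024 -0.01  -0.021  0.007  0.02  -0.008 -0.002 -0.003
 -0.022  0.025 -0.017  0.004  0.017 -0.009  0.008  0.034 -0.039] 1.496323291279602 1.0187420539972005 0.9155077497054825
6.1 [ 0.47275738 -0.32215115  0.30940277]
6.6 [ 0.561  -0.0255] -1.47
6.7 [ 0.5465 -0.0259] -1.62
6.8 [ 0.5321 -0.0242] -1.76
6.9 [ 0.5182 -0.0205] -1.9
7.0 [ 0.505  -0.0148] -2.05
7.1 [ 0.4929 -0.0074] -2.19
7.2 [0.4819 0.0017] -2.33
7.3 [0.4724 0.0121] -2.47
7.4 [0.4645 0.0238] -2.62
7.5 [0.4584 0.0363] -2.76
7.6 [0.454  0.0496] -2.89
7.7 [0.4516 0.0632] -3.03
7.8 [0.451 0.077] -3.17
7.9 [0.4524 0.0907] -3.31
```

Request:
servo_tool:
  moves:
    - {"dp": [-0.02,0.15,0],"delta_rot": [0,0,0],"fingers": 0}
    - {"dp": [-0.02,0.21,0],"delta_rot": [0,0,0],"fingers": 0}
    - {"dp": [-0.02,0.22,0],"delta_rot": [0,0,0],"fingers": 0}
    - {"dp": [-0.02,0.22,0],"delta_rot": [0,0,0],"fingers": 0}
    - {"dp": [-0.02,0.2,0],"delta_rot": [0,0,0],"fingers": 0}

```text
clock: 6.6
position: [0.4911, -0.1206, 0.3041]
ee_rot: [-0.002, 0.001, 1.0, 0.001]
contact_force: [0.7, -0.2, -1.5]
width: 0.0269
gripper_force: 59.6
```

Request:
servo_tool:
  moves:
    - {"dp": [-0.02,0.19,0],"delta_rot": [0,0,0],"fingers": 0}
    - {"dp": [0,0.16,0],"delta_rot": [0,0,0],"fingers": 0}
    - {"dp": [0,0.11,0.02],"delta_rot": [0,0,0],"fingers": 0}
    - {"dp": [0,0.08,0.03],"delta_rot": [0,0,0],"fingers": 0}
    - {"dp": [0.02,0.05,0.03],"delta_rot": [0,0,0],"fingers": 0}

```text
clock: 7.1
position: [0.4916, -0.0034, 0.2882]
ee_rot: [-0.002, -0.0, 1.0, 0.0]
contact_force: [-0.4, 0.1, -2.3]
width: 0.0263
gripper_force: 59.7
```

```bash
cat > tr.py <<'E'
from h import *
import sys
# usage: tr.py x y z (commanded end pose)
s=readout.get_state();t=s['clock'];print(t,s['position'].round(4),'weld now',weld(fit()[0],t).round(4),s['gripper_force'])
E
python3 tr.py; python3 - <<'E'
from h import *
q,_=fit(); s=readout.get_state(); plan(q,s['clock'],s['position'],5,.292)
E
```

```text
7.1 [ 0.4916 -0.0034  0.2882] weld now [ 0.4929 -0.0074] 59.695137542439625
1 7.2 weld [0.4789 0.0047 0.292 ] dp [ 0.063  0.04  -0.019]
2 7.3 weld [0.4699 0.0155 0.292 ] dp [ 0.045  0.054 -0.   ]
3 7.4 weld [0.4625 0.0274 0.292 ] dp [ 0.037  0.06  -0.   ]
4 7.5 weld [0.4569 0.0403 0.292 ] dp [ 0.028  0.064 -0.   ]
5 7.6 weld [0.4531 0.0536 0.292 ] dp [ 0.019  0.067 -0.   ]
```

Request:
servo_tool:
  moves:
    - {"dp": [0.06,0.04,-0.02],"delta_rot": [0,0,0],"fingers": 0}
    - {"dp": [0.045,0.055,0],"delta_rot": [0,0,0],"fingers": 0}
    - {"dp": [0.035,0.06,0],"delta_rot": [0,0,0],"fingers": 0}
    - {"dp": [0.03,0.065,0],"delta_rot": [0,0,0],"fingers": 0}
    - {"dp": [0.02,0.065,0],"delta_rot": [0,0,0],"fingers": 0}

```text
clock: 7.6
position: [0.4538, 0.0534, 0.2945]
ee_rot: [0.0, 0.001, 1.0, 0.0]
contact_force: [0.4, -0.8, -1.6]
width: 0.0263
gripper_force: 59.7
```

```bash
cat > tr.py <<'E'
from h import *
import sys
X=json.load(open('x.json')) if __import__('os').path.exists('x.json') else []
for n in sys.argv[1:]:
    a=angle(n); print(n,a)
    q,_=fit(X)
    for v,off in((a[1][1],np.pi),(a[2][1],0)):
        if v is not None:
            e=np.angle(np.exp(1j*(v+off-model(q,a[0])))); print('  res',round(e,3))
            if abs(e)<.12 : X.append([a[0],0,v+off])
json.dump(X,open('x.json','w'))
q,_=fit(X); s=readout.get_state();t=s['clock'];print('q',q.round(3),t,s['position'].round(4),'weld',weld(q,t).round(4),'w',round(speed(q,t),2),s['gripper_force'],s['ee_rot'].round(3))
plan(q,t,s['position'],5,.292)
E
python3 tr.py top
```

```text
top (7.6, (23, 0.20829955654006477), (0, None))
  res -0.038
q [-0.592  1.508  0.043] 7.65 [0.4532 0.0552 0.2945] weld [0.452  0.0598] w 1.41 59.823120961664245 [-0.     0.     1.     0.001]
1 7.75 weld [0.4511 0.0781 0.292 ] dp [0.01  0.114 0.012]
2 7.85 weld [0.4526 0.092  0.292 ] dp [-0.008  0.07  -0.   ]
3 7.95 weld [0.4561 0.1055 0.292 ] dp [-0.017  0.068 -0.   ]
4 8.05 weld [0.4614 0.1183 0.292 ] dp [-0.026  0.064 -0.   ]
5 8.15 weld [0.4683 0.1303 0.292 ] dp [-0.035  0.06  -0.   ]
```

Request:
servo_tool:
  moves:
    - {"dp": [0.01,0.11,0.01],"delta_rot": [0,0,0],"fingers": 0}
    - {"dp": [-0.01,0.07,0],"delta_rot": [0,0,0],"fingers": 0}
    - {"dp": [-0.015,0.07,0],"delta_rot": [0,0,0],"fingers": 0}
    - {"dp": [-0.025,0.065,0],"delta_rot": [0,0,0],"fingers": 0}
    - {"dp": [-0.035,0.06,0],"delta_rot": [0,0,0],"fingers": 0}

```text
clock: 8.15
position: [0.47, 0.1285, 0.2923]
ee_rot: [0.0, 0.0, 1.0, -0.0]
contact_force: [0.7, 0.5, -2.1]
width: 0.0264
gripper_force: 59.8
```

```bash
python3 tr.py
```

```text
q [-0.592  1.508  0.043] 8.15 [0.47   0.1285 0.2923] weld [0.4661 0.1268] w 1.38 59.79478203691542 [ 0.  0.  1. -0.]
1 8.25 weld [0.4769 0.1411 0.292 ] dp [-0.034  0.063  0.001]
2 8.35 weld [0.4867 0.1506 0.292 ] dp [-0.049  0.048 -0.   ]
3 8.45 weld [0.4978 0.1587 0.292 ] dp [-0.055  0.04  -0.   ]
4 8.55 weld [0.5098 0.1651 0.292 ] dp [-0.06   0.032 -0.   ]
5 8.65 weld [0.5225 0.1698 0.292 ] dp [-0.063  0.024 -0.   ]
```

Request:
servo_tool:
  moves:
    - {"dp": [-0.03,0.06,0],"delta_rot": [0,0,0],"fingers": 0}
    - {"dp": [-0.05,0.05,0],"delta_rot": [0,0,0],"fingers": 0}
    - {"dp": [-0.055,0.04,0],"delta_rot": [0,0,0],"fingers": 0}
    - {"dp": [-0.06,0.03,0],"delta_rot": [0,0,0],"fingers": 0}
    - {"dp": [-0.063,0.024,0],"delta_rot": [0,0,0],"fingers": 0}

```text
clock: 8.65
position: [0.5224, 0.1687, 0.2921]
ee_rot: [0.0, 0.0, 1.0, -0.0]
contact_force: [0.2, -0.3, -2.0]
width: 0.0266
gripper_force: 59.8
```

```bash
python3 tr.py side
```

```text
side (8.65, (54, -1.3318223779909568), (97, 1.8696726229292266))
  res -0.091
  res -0.031
q [-0.593  1.517  0.038] 8.7 [0.5248 0.1692 0.292 ] weld [0.5295 0.1717] w 1.38 59.78056737687439 [0.002 0.001 1.    0.   ]
1 8.8 weld [0.5472 0.1739 0.292 ] dp [-0.112  0.024 -0.   ]
2 8.9 weld [0.5608 0.1735 0.292 ] dp [-0.068 -0.002 -0.   ]
3 9.0 weld [0.5743 0.1713 0.292 ] dp [-0.067 -0.011 -0.   ]
4 9.1 weld [0.5872 0.1672 0.292 ] dp [-0.065 -0.02  -0.   ]
5 9.2 weld [0.5994 0.1615 0.292 ] dp [-0.061 -0.029 -0.   ]
```

Request:
servo_tool:
  moves:
    - {"dp": [-0.11,0.025,0],"delta_rot": [0,0,0],"fingers": 0}
    - {"dp": [-0.07,0,0],"delta_rot": [0,0,0],"fingers": 0}
    - {"dp": [-0.068,-0.01,0],"delta_rot": [0,0,0],"fingers": 0}
    - {"dp": [-0.065,-0.02,0],"delta_rot": [0,0,0],"fingers": 0}
    - {"dp": [-0.06,-0.03,0],"delta_rot": [0,0,0],"fingers": 0}

```text
clock: 9.2
position: [0.5967, 0.1606, 0.2921]
ee_rot: [-0.0, 0.0, 1.0, -0.0]
contact_force: [0.1, 0.8, -2.3]
width: 0.0265
gripper_force: 59.8
```

```bash
python3 tr.py top
```

```text
top (9.2, (19, -2.0602327188756835), (63, 1.073027043356265))
  res -0.024
  res -0.033
q [-0.593  1.52   0.036] 9.25 [0.5988 0.1593 0.292 ] weld [0.6037 0.159 ] w 1.36 59.72391178307589 [ 0.001  0.001  1.    -0.001]
1 9.35 weld [0.6178 0.1484 0.292 ] dp [-0.095 -0.054 -0.   ]
2 9.45 weld [0.6272 0.1388 0.292 ] dp [-0.047 -0.048 -0.   ]
3 9.55 weld [0.6352 0.128  0.292 ] dp [-0.04  -0.054 -0.   ]
4 9.65 weld [0.6416 0.1162 0.292 ] dp [-0.032 -0.059 -0.   ]
5 9.75 weld [0.6465 0.1038 0.292 ] dp [-0.024 -0.062 -0.   ]
```

Request:
servo_tool:
  moves:
    - {"dp": [-0.095,-0.055,0],"delta_rot": [0,0,0],"fingers": 0}
    - {"dp": [-0.05,-0.05,0],"delta_rot": [0,0,0],"fingers": 0}
    - {"dp": [-0.04,-0.055,0],"delta_rot": [0,0,0],"fingers": 0}
    - {"dp": [-0.03,-0.06,0],"delta_rot": [0,0,0],"fingers": 0}
    - {"dp": [-0.025,-0.062,0],"delta_rot": [0,0,0],"fingers": 0}

```text
clock: 9.75
position: [0.6438, 0.1037, 0.2922]
ee_rot: [-0.0, 0.0, 1.0, -0.0]
contact_force: [-0.4, 0.3, -2.5]
width: 0.0266
gripper_force: 59.8
```

```bash
python3 tr.py
```

```text
q [-0.593  1.52   0.036] 9.75 [0.6438 0.1037 0.2922] weld [0.6452 0.1076] w 1.33 59.75542873435188 [-0.  0.  1. -0.]
1 9.85 weld [0.6496 0.0909 0.292 ] dp [-0.029 -0.064  0.001]
2 9.95 weld [0.6509 0.0777 0.292 ] dp [-0.007 -0.066 -0.   ]
3 10.05 weld [0.6505 0.0645 0.292 ] dp [ 0.002 -0.066 -0.   ]
4 10.15 weld [0.6484 0.0515 0.292 ] dp [ 0.011 -0.065 -0.   ]
5 10.25 weld [0.6447 0.0389 0.292 ] dp [ 0.019 -0.063 -0.   ]
```

Request:
servo_tool:
  moves:
    - {"dp": [-0.03,-0.062,0],"delta_rot": [0,0,0],"fingers": 0}
    - {"dp": [-0.007,-0.066,0],"delta_rot": [0,0,0],"fingers": 0}
    - {"dp": [0.002,-0.066,0],"delta_rot": [0,0,0],"fingers": 0}
    - {"dp": [0.01,-0.065,0],"delta_rot": [0,0,0],"fingers": 0}
    - {"dp": [0.02,-0.063,0],"delta_rot": [0,0,0],"fingers": 0}

```text
clock: 10.25
position: [0.6443, 0.0393, 0.2922]
ee_rot: [-0.0, 0.0, 1.0, 0.0]
contact_force: [-0.4, -0.1, -1.7]
width: 0.0269
gripper_force: 59.8
```

```bash
python3 tr.py top
```

```text
top (10.25, (2, None), (69, -0.2786152629867483))
  res 0.04
q [-0.596  1.518  0.038] 10.3 [0.6434 0.0372 0.2923] weld [0.6445 0.0385] w 1.3 59.71125092008151 [-0.001  0.001  1.    -0.001]
1 10.4 weld [0.6372 0.0233 0.292 ] dp [ 0.031 -0.069  0.001]
2 10.5 weld [0.63   0.0127 0.292 ] dp [ 0.036 -0.053 -0.   ]
3 10.6 weld [0.6215 0.003  0.292 ] dp [ 0.043 -0.048 -0.   ]
4 10.7 weld [ 0.6118 -0.0054  0.292 ] dp [ 0.048 -0.042 -0.   ]
5 10.8 weld [ 0.6012 -0.0125  0.292 ] dp [ 0.053 -0.035 -0.   ]
```

Request:
servo_tool:
  moves:
    - {"dp": [0.03,-0.07,0],"delta_rot": [0,0,0],"fingers": 0}
    - {"dp": [0.036,-0.053,0],"delta_rot": [0,0,0],"fingers": 0}
    - {"dp": [0.043,-0.048,0],"delta_rot": [0,0,0],"fingers": 0}
    - {"dp": [0.048,-0.042,0],"delta_rot": [0,0,0],"fingers": 0}
    - {"dp": [0.053,-0.035,0],"delta_rot": [0,0,0],"fingers": 0}

```text
clock: 10.8
position: [0.6016, -0.0099, 0.2923]
ee_rot: [-0.0, 0.0, 1.0, 0.0]
contact_force: [-0.8, 0.8, -1.7]
width: 0.0266
gripper_force: 59.8
```

```bash
python3 tr.py
```

```text
q [-0.596  1.518  0.038] 10.8 [ 0.6016 -0.0099  0.2923] weld [ 0.6045 -0.0105] w 1.28 59.849669822724536 [-0.  0.  1.  0.]
1 10.9 weld [ 0.5899 -0.0181  0.292 ] dp [ 0.059 -0.041  0.001]
2 11.0 weld [ 0.5779 -0.0223  0.292 ] dp [ 0.06  -0.021 -0.   ]
3 11.1 weld [ 0.5656 -0.0249  0.292 ] dp [ 0.062 -0.013 -0.   ]
4 11.2 weld [ 0.5531 -0.026   0.292 ] dp [ 0.063 -0.005 -0.   ]
5 11.3 weld [ 0.5406 -0.0255  0.292 ] dp [ 0.063  0.003 -0.   ]
```

Request:
servo_tool:
  moves:
    - {"dp": [0.058,-0.04,0],"delta_rot": [0,0,0],"fingers": 0}
    - {"dp": [0.06,-0.02,0],"delta_rot": [0,0,0],"fingers": 0}
    - {"dp": [0.062,-0.013,0],"delta_rot": [0,0,0],"fingers": 0}
    - {"dp": [0.063,-0.005,0],"delta_rot": [0,0,0],"fingers": 0}
    - {"dp": [0.063,0.003,0],"delta_rot": [0,0,0],"fingers": 0}

```text
clock: 11.3
position: [0.5402, -0.0241, 0.2922]
ee_rot: [0.0, 0.0, 1.0, 0.0]
contact_force: [0.3, 0.1, -1.8]
width: 0.0267
gripper_force: 59.8
```

```bash
python3 tr.py top side; python3 - <<'E'
from h import *
p,d=grab('side');cv2.imwrite('pics/t1.png',cv2.resize(p[40:240,120:340],None,fx=3,fy=3,interpolation=cv2.INTER_CUBIC)[:600,:,::-1])
q,_=fit(json.load(open('x.json')));s=readout.get_state();plan(q,s['clock'],s['position'],5,.292)
E
```

```text
top (11.3, (23, 1.5263014892792741), (3, None))
  res 0.023
side (11.35, (45, 1.4659144514554472), (111, -1.7114500338500422))
  res 0.01
  res -0.026
q [-0.597  1.518  0.039] 11.4 [ 0.5393 -0.0237  0.2924] weld [ 0.533  -0.0244] w 1.24 59.77142484567594 [-0.001  0.     1.     0.   ]
1 11.5 weld [ 0.5175 -0.0202  0.292 ] dp [0.109 0.017 0.002]
2 11.6 weld [ 0.5061 -0.0154  0.292 ] dp [ 0.057  0.024 -0.   ]
3 11.7 weld [ 0.4955 -0.0092  0.292 ] dp [ 0.053  0.031 -0.   ]
4 11.8 weld [ 0.4858 -0.0018  0.292 ] dp [ 0.049  0.037 -0.   ]
5 11.9 weld [0.477  0.0067 0.292 ] dp [ 0.044  0.042 -0.   ]
1 11.55 weld [ 0.5117 -0.018   0.292 ] dp [0.145 0.029 0.002]
2 11.65 weld [ 0.5007 -0.0124  0.292 ] dp [ 0.055  0.028 -0.   ]
3 11.75 weld [ 0.4905 -0.0056  0.292 ] dp [ 0.051  0.034 -0.   ]
4 11.85 weld [0.4813 0.0023 0.292 ] dp [ 0.046  0.04  -0.   ]
5 11.95 weld [0.4731 0.0113 0.292 ] dp [ 0.041  0.045 -0.   ]
```

View pics/t1.png

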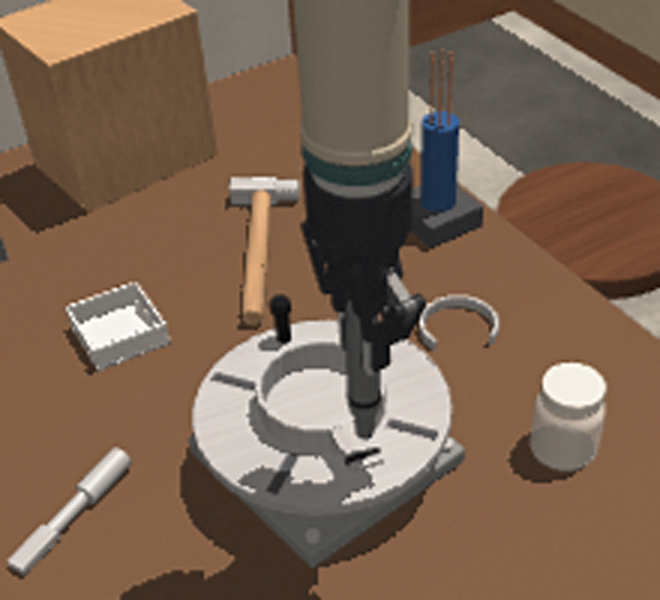

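The picture shows the tip at crop (367,437), just above the bead at (363,455), with the probe upright. I keep following.

Request:
servo_tool:
  moves:
    - {"dp": [0.145,0.03,0],"delta_rot": [0,0,0],"fingers": 0}
    - {"dp": [0.055,0.028,0],"delta_rot": [0,0,0],"fingers": 0}
    - {"dp": [0.05,0.034,0],"delta_rot": [0,0,0],"fingers": 0}
    - {"dp": [0.046,0.04,0],"delta_rot": [0,0,0],"fingers": 0}
    - {"dp": [0.04,0.045,0],"delta_rot": [0,0,0],"fingers": 0}

```text
clock: 11.95
position: [0.4741, 0.012, 0.2923]
ee_rot: [0.0, 0.0, 1.0, 0.0]
contact_force: [-0.0, 0.4, -1.7]
width: 0.0267
gripper_force: 59.8
```

```bash
python3 tr.py; python3 -c "
from h import *
print([ (z,proj('side',(.539,-.024,z)).round(1)) for z in (.12,.125,.13,.135,.14)])"
```

```text
q [-0.597  1.518  0.039] 11.95 [0.4741 0.012  0.2923] weld [0.4754 0.0085] w 1.22 59.76043909729924 [0. 0. 1. 0.]
1 12.05 weld [0.4661 0.0212 0.292 ] dp [0.04  0.046 0.002]
2 12.15 weld [0.4603 0.0318 0.292 ] dp [ 0.029  0.053 -0.   ]
3 12.25 weld [0.4559 0.043  0.292 ] dp [ 0.022  0.056 -0.   ]
4 12.35 weld [0.4529 0.0546 0.292 ] dp [ 0.015  0.058 -0.   ]
5 12.45 weld [0.4513 0.0664 0.292 ] dp [ 0.008  0.059 -0.   ]
[(0.12, array([242.1, 186.2])), (0.125, array([242., 185.])), (0.13, array([242. , 183.7])), (0.135, array([241.9, 182.3])), (0.14, array([241.9, 181. ]))]
```

Request:
servo_tool:
  moves:
    - {"dp": [0.04,0.046,0],"delta_rot": [0,0,0],"fingers": 0}
    - {"dp": [0.03,0.053,0],"delta_rot": [0,0,0],"fingers": 0}
    - {"dp": [0.022,0.056,0],"delta_rot": [0,0,0],"fingers": 0}
    - {"dp": [0.015,0.058,0],"delta_rot": [0,0,0],"fingers": 0}
    - {"dp": [0.008,0.059,0],"delta_rot": [0,0,0],"fingers": 0}

```text
clock: 12.45
position: [0.4511, 0.0668, 0.2922]
ee_rot: [0.0, 0.0, 1.0, 0.0]
contact_force: [-0.7, -1.3, -1.6]
width: 0.0267
gripper_force: 59.8
```

```bash
python3 tr.py top
```

```text
top (12.45, (22, 0.12036348542156781), (0, None))
  res 0.009
q [-0.598  1.518  0.039] 12.5 [0.4509 0.0684 0.2922] weld [0.4512 0.0684] w 1.19 59.82013374217786 [ 0.    -0.     1.     0.001]
1 12.6 weld [0.4515 0.0838 0.292 ] dp [-0.003  0.077  0.001]
2 12.7 weld [0.4533 0.0954 0.292 ] dp [-0.009  0.058 -0.   ]
3 12.8 weld [0.4565 0.1067 0.292 ] dp [-0.016  0.057 -0.   ]
4 12.9 weld [0.461  0.1175 0.292 ] dp [-0.022  0.054 -0.   ]
5 13.0 weld [0.4667 0.1277 0.292 ] dp [-0.028  0.051 -0.   ]
```

Request:
servo_tool:
  moves:
    - {"dp": [-0.003,0.077,0],"delta_rot": [0,0,0],"fingers": 0}
    - {"dp": [-0.01,0.058,0],"delta_rot": [0,0,0],"fingers": 0}
    - {"dp": [-0.016,0.057,0],"delta_rot": [0,0,0],"fingers": 0}
    - {"dp": [-0.022,0.054,0],"delta_rot": [0,0,0],"fingers": 0}
    - {"dp": [-0.028,0.05,0],"delta_rot": [0,0,0],"fingers": 0}

```text
clock: 13.0
position: [0.4676, 0.1258, 0.2922]
ee_rot: [0.0, 0.0, 1.0, -0.0]
contact_force: [0.3, -0.3, -2.4]
width: 0.0265
gripper_force: 59.7
```

```bash
python3 tr.py
```

```text
q [-0.598  1.518  0.039] 13.0 [0.4676 0.1258 0.2922] weld [0.4648 0.1247] w 1.17 59.65082994487602 [ 0.  0.  1. -0.]
1 13.1 weld [0.4735 0.1371 0.292 ] dp [-0.029  0.057  0.001]
2 13.2 weld [0.4813 0.1457 0.292 ] dp [-0.039  0.043 -0.   ]
3 13.3 weld [0.49   0.1532 0.292 ] dp [-0.044  0.038 -0.   ]
4 13.4 weld [0.4994 0.1597 0.292 ] dp [-0.047  0.032 -0.   ]
5 13.5 weld [0.5095 0.165  0.292 ] dp [-0.051  0.027 -0.   ]
```

Follow half a second more for margin, then lift clear.

Request:
servo_tool:
  moves:
    - {"dp": [-0.03,0.057,0],"delta_rot": [0,0,0],"fingers": 0}
    - {"dp": [-0.04,0.043,0],"delta_rot": [0,0,0],"fingers": 0}
    - {"dp": [-0.044,0.038,0],"delta_rot": [0,0,0],"fingers": 0}
    - {"dp": [-0.047,0.032,0],"delta_rot": [0,0,0],"fingers": 0}
    - {"dp": [-0.05,0.027,0],"delta_rot": [0,0,0],"fingers": 0}

```text
clock: 13.5
position: [0.5103, 0.1648, 0.2921]
ee_rot: [-0.0, 0.0, 1.0, -0.0]
contact_force: [-0.1, -0.8, -1.4]
width: 0.0264
gripper_force: 59.7
```

Request:
servo_tool:
  moves:
    - {"dp": [-0.02,0.01,-0.1],"delta_rot": [0,0,0],"fingers": 0}
    - {"dp": [0,0,-0.15],"delta_rot": [0,0,0],"fingers": 0}
    - {"dp": [0,0,-0.15],"delta_rot": [0,0,0],"fingers": 0}
    - {"dp": [0,0,-0.1],"delta_rot": [0,0,0],"fingers": 0}
    - {"dp": [0,0,-0.05],"delta_rot": [0,0,0],"fingers": 0}

```text
clock: 14.0
position: [0.5145, 0.1663, 0.4044]
ee_rot: [0.002, 0.001, 1.0, 0.0]
contact_force: [-0.2, 0.8, -2.6]
width: 0.0265
gripper_force: 59.8
```

Request:
servo_tool:
  moves:
    - {"dp": [0,0,0],"delta_rot": [0,0,0],"fingers": 0}
    - {"dp": [0,0,0],"delta_rot": [0,0,0],"fingers": 0}
    - {"dp": [0,0,0],"delta_rot": [0,0,0],"fingers": 0}
    - {"dp": [0,0,0],"delta_rot": [0,0,0],"fingers": 0}
    - {"dp": [0,0,0],"delta_rot": [0,0,0],"fingers": 0}

```text
clock: 14.5
position: [0.5132, 0.1662, 0.4014]
ee_rot: [-0.001, 0.0, 1.0, -0.0]
contact_force: [-0.4, -0.4, -1.9]
width: 0.0265
gripper_force: 59.8
```

```bash
python3 - <<'E'
from h import *
s=readout.get_state();print(s['clock'],s['position'],s['ee_rot'].round(3),s['qd'].round(4),s['gripper_force'],s['width'])
p,d=grab('side');cv2.imwrite('pics/f.png',p[:,:,::-1])
E
```

```text
14.5 [0.51315557 0.1662486  0.4013688 ] [-0.001  0.     1.    -0.   ] [-0.0014 -0.0036 -0.005   0.0003  0.0026  0.0007] 59.769925468135625 0.026451874783017932
```

View pics/f.png

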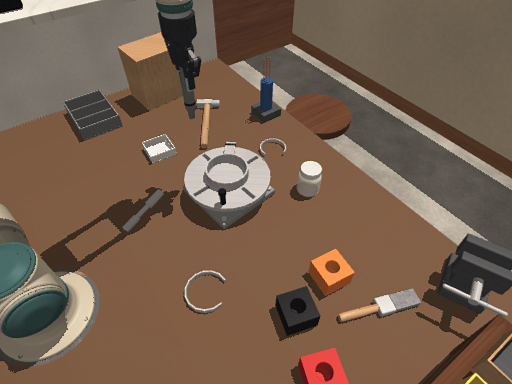

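The probe is held upright well above the table, with its tip at about (191,115), and nothing else on the bench is disturbed.

```bash
python3 -c "
from rig import manip; print(manip.sign_off())"
```

```text
the job is handed in; nothing more can be done
None
```

The job is handed in: I pushed the turntable to about 1.67 rad/s (a turn in 3.8 s), and the probe followed the weld for about 6.4 s at roughly 2–2.6 cm height, never more than an estimated 1.5 cm off sideways. The table was still turning at about 1.15 rad/s, and the probe is now held upright and still with its tip about 13 cm above the weld.

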